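# Shut down the carton-stapling bench

### The arm

A 6-joint arm with a two-finger parallel gripper is mounted at the origin on the work surface. World frame = base frame: x ahead of the robot, y to its left, z up, the work surface at z = 0. Lengths are in m, angles in degrees, forces in N, time in s.
With the tool pointing down it reaches from about 0.3 to 0.75 m from the base axis. Payload 8.5 kg.
Tool frame: the origin (TCP) lies at the very end of the fingers, on their centre line; the grasp point (between the pads) lies 19 mm behind it; z points along the fingers, y is the direction in which the jaws open and shut (so a half turn about z gives the same grasp; the last joint's range is limited). The gripper opens to 85 mm and grips with 20 to 120 N. Pads are 22 mm wide; open, the fingers measure 114 mm over their backs; the gripper's body (76 mm by 85 mm) begins 54 mm behind the grasp point. The pads swing forward as they close: fully open they stand 13 mm farther back than shut.
Start: joints at [60.831, 21.807, 74.336, -0, 83.858, -12.336], TCP at [0.159, 0.526, 0.231] pointing down, gripper open.
Joint ranges: [-178.18, 178.18], [-50.72, 133.34], [12.68, 142.11], [-81.47, 261.47], [9.98, 163.14], [-165.26, 165.26]. Speed limits (degrees/s): [136.94, 136.94, 180, 180, 180, 180].

### API

Orientations are given as a 3x3 rotation matrix whose columns are the frame's x, y, z axes.
In Python, from rig import env, vision, close_job, spotter gives the robot as it stands. The module is installed in compiled form; this text tells all that it offers.
- The arm moves only by the tool jog_arm, never from a script. Its argument "plan" is a list that holds one entry, the list of rows, each a list of 6 numbers: the shift along the tool's x, y, z in units of 40 mm (1.0 is 40 mm), then the turn, a rotation vector about the tool's x, y, z in units of 0.15 rad (1.0 is 0.15 rad). A call has 1 to 10 rows; each row shifts and turns the commanded pose from where the row before left it, along the tool's axes as they then stand; what a row does not reach is not made up. A row lasts 1/10 s, in which the tool goes at most 50 mm and 8.59 degrees, less where a joint would pass 70% of its speed; a pose out of reach is approached as far as the arm can. A call with a number of a shift or a turn outside -1 to 1 is refused whole. A call with a gripper value outside its range is refused whole. "grip" is the opening, from -1 (shut) to 1 (fully open), set as the call begins (left out, the last holds). The fingers move at their own pace and stop on an object; "squeeze" is the grip in N (left out, the last holds). Time passes only in rows, so rows that do not move let the fingers close. It gives the time, the measured TCP pose, the force and the opening at its end, in the units of the state.
- env.observe(): the state, without advancing time (a new reading comes with each control period).
- vision.get_image(name): name is "scene" or "top"; returns (picture, depth): 400x640x3 uint8, red, green, blue; 400x640 float32, m along the optical axis (not along the pixel's ray), 0 where there is no reading.
- vision.camera_info(name): a dict with "fx", "fy", "cx", "cy" (pixels), "k1" (the pictures are not rectified: a ray, as slopes to the right and down, at radius r is drawn at 1 + k1 r^2 times it, then the intrinsics apply), "rvec" (rotation vector, rad) and "tvec" (3), from world to camera coordinates, as OpenCV has them. Camera axes: x right, y down, z forward; pixel columns grow to the right and rows downward; lengths in m; the calibration is good to about 2 mm. A picture is of the moment at which its call begins. camera_info takes no time and is no camera call.
- close_job(): hands the job in, once; it reports no verdict.
Trained networks look in the newest picture that a camera, given by its name, has taken for a name from the list of things; names that differ only in an ending like _2 or _b are one class to them, and where a whole thing is asked for, a point or a joint stands for the part that bears it (a point fixed in the world has none). Each returns a list of dicts, best first, with "score" (0 to 1); they miss things now and then, are a little off and sometimes report something else, mostly with a low value. They report only what shows in the picture. A call takes as long as a camera call. They do not tell look-alikes from the thing itself.
- spotter.trace(camera, query): "pixels" (400x640 bool, what is visible of it) and "rect" ([left, top, right, bottom] in pixels, round what is visible of it).
The state is a dict: "time_s": time; "q": joint angles; "qvel": joint speeds; "joint_efforts": joint torques, N m; "position": TCP position; "tool_rot": TCP orientation; "ft_force": force on the tool from outside, world axes, zero at the start; "wrist_torque": the same for the moment, N m; "grip_width": finger opening in m.
Only numpy, scipy, OpenCV 4.12 (cv2) and the standard library are available. Lean on these libraries where they do the work, as an engineer would, in place of code of your own. Each camera call takes 0.05 s, during which the arm holds its last target.

### The job

Shut down the stapling station for the day. Press the bench stapler's arm down until the catch at its nose holds it closed by itself, and then turn the leaning sign on its stem by half a turn, so that the face with the barred disc looks squarely over the far side of the bench where the ring was. Leave the tools, boxes and other loose things lying about where they are.

Things in the scene. Friction and masses are not known exactly. Their poses are not given: they have to be found in the camera images.
- stapler: Bench stapler screwed to the bench: dark steel base 210 x 66 x 12 mm, grey arm above. Origin: underside of the base, near its middle. x axis level, from the nose (open end, roughly towards the robot) to the hinge at the rear; z up. The hinge line runs along y at (75, 0, 60) mm. A sprung steel catch stands up in front of the nose, 67 mm high, at x = -90 to -125 mm.
- stapler_pad (a point): Centre of the top of the black rubber palm pad (72 mm along the arm, 38 mm wide) on the stapler's arm, to be pressed from above. It rides on the arm, 121 mm from the hinge: about 110 mm above the bench with the arm up, 80 mm with it latched.
- stapler_arm (a joint): Arm's angle, rad: 0 = up (spring), grows as it is pressed, 0.27 = level, hard stop. Just before the stop, near 0.25, the catch snaps over a pin on the nose; let go, the arm then stays at about 0.25 (not caught: springs back to 0). Pushing the pad down takes 5 N at first, up to about 11 N near the end, more only against the stop.
- sign: Sign's foot, steel plate 110 x 110 x 6 mm screwed down; origin: centre of its underside, z up, x to the far side, from where the sign is read. From (20, 0, 0) mm of the foot a steel stem (16 mm) rises, leaning 30 degrees from vertical to the foot's -x (towards the robot); its line, direction (-0.5, 0, 0.866) in the foot's frame, is the axis of the plate.
- sign_top (a point): Middle of the top edge of the white plate (150 wide, 100 along the stem, 10 mm thick), on the stem's line, 212 mm along it; nothing above. Axes turn with the plate: z up along the stem, x square out of the face with the ring, y along the edge. Face +x: dark ring; face -x: dark disc with a white bar; 60 mm across, flat. The top 25 mm is blank.
- sign_plate (a joint): Plate's angle on its stem, rad, counter-clockwise seen from the stem's top end: about 0 at the start (ring to the far side, up to 0.3 askew); +3.14 or -3.14 = barred disc squarely to the far side. It turns stiffly either way (about 0.06 N m), stays where it is left and has no stops within a turn.
- screwdriver: Bystander, not to be moved: screwdriver lying flat, 200 long (mm); origin at its underside.
- hammer: Bystander, not to be moved: hammer lying flat, 260 long (mm); origin at its underside.
- staple_carton: Bystander, not to be moved: carton of staples, 88 x 58 x 40 (mm); origin at its underside.
- tin: Bystander, not to be moved: upright metal tin with a press-on lid, 76 across, 74 high (mm); origin at its underside.
- tape_measure: Bystander, not to be moved: tape measure standing on edge, 72 x 40 x 66 (mm); origin at its underside.
- shelf_bracket: Bystander, not to be moved: white L-shaped shelf bracket, 170 long, 110 high (mm); origin at its underside.
- stone_disc: Bystander, not to be moved: grey grinding disc lying flat, 116 across, 18 high (mm); origin at its underside.
Not all that is in view belongs to the job. There is more than one size of the sign; the one meant has the size given above.

How it is judged (in metres and radians):
On the way, in this order (a step that is already met when the one before it is completed fails the run):
1. the stapler's arm is down with its catch snapped over (value of joint stapler_arm above 0.232 rad), for 0.2 s.
2. then the sign is turned half a turn, barred disc to the far side ((value of joint sign_plate between 2.9416 and 3.3416 rad or value of joint sign_plate between -3.3416 and -2.9416 rad)), for 0.2 s.
At the end, for the whole second after the job is handed in: The stapler's arm is held down by its catch alone (above 0.232 rad) and the sign's barred disc faces the far side, within 0.2 rad (11 degrees) of exactly half a turn from zero, either way round; both at rest and let go (value of joint stapler_arm above 0.232 rad and (value of joint sign_plate between 2.9416 and 3.3416 rad or value of joint sign_plate between -3.3416 and -2.9416 rad) and velocity of joint stapler_arm between -0.05 and 0.05 rad/s and velocity of joint sign_plate between -0.05 and 0.05 rad/s); the robot touches nothing.
It fails at once if one of the loose tools, tins or boxes is shifted by more than 25 mm (distance of any of screwdriver, hammer, staple_carton, tin, tape_measure, shelf_bracket, stone_disc from where it was at the start of the episode above 0.025 m).
It also fails if it takes over 67 s, if anything falls off the work surface, if the arm or the gripper's body presses on something with over 40 N, if the wrist force passes 120 N, or if a joint passes its speed limit or range.

## Working session

There is one attempt and no reset: what is moved stays moved. The work goes in short steps, Python scripts to look and compute and a tool call to move; the robot and the scene stay as the last step left them, time stands still between calls to the robot, and variables do not carry over. Pictures are saved under pics/ and viewed, and the job is handed in when it is done.

Besides the shell and the picture viewer there is one more tool, called after "Request:" in YAML: its name, and indented under it one key for each argument. jog_arm: Moves the arm, as the interface text tells. Its arguments: {"type":"object","properties":{"plan":{"type":"array"},"grip":{"type":"number"},"squeeze":{"type":"number"}},"required":["plan"]}

```bash
mkdir -p pics; cat > h.py <<'E'
import numpy as np,cv2
from rig import env,vision,close_job,spotter
def cam(n):
    c=vision.camera_info(n);R=cv2.Rodrigues(np.array(c['rvec'],float))[0];return c,R,np.array(c['tvec'],float).ravel()
def cloud(n,depth):
    c,R,t=cam(n)
    K=np.array([[c['fx'],0,c['cx']],[0,c['fy'],c['cy']],[0,0,1.]])
    v,u=np.mgrid[0:400,0:640]
    p=np.stack([u.ravel(),v.ravel()],1).astype(np.float64)[:,None]
    s=cv2.undistortPoints(p,K,np.array([c['k1'],0,0,0,0.]))[:,0]
    z=depth.ravel().astype(float)
    P=np.c_[s*z[:,None],z]
    W=(P-t)@R
    W[z==0]=np.nan
    return W.reshape(400,640,3)
def proj(n,X):
    c,R,t=cam(n)
    K=np.array([[c['fx'],0,c['cx']],[0,c['fy'],c['cy']],[0,0,1.]])
    return cv2.projectPoints(np.array(X,float).reshape(-1,3),cv2.Rodrigues(R)[0],t,K,np.array([c['k1'],0,0,0,0.]))[0][:,0]
E
python3 - <<'E'
from h import *
for n in ['scene','top']:
    im,d=vision.get_image(n);cv2.imwrite(f'pics/{n}0.png',im[:,:,::-1]);np.save(n+'0d.npy',d)
    print(n,{k:np.round(v,3) for k,v in vision.camera_info(n).items()})
    for q in ['stapler','sign','sign_top','stapler_pad','hammer','tin','shelf_bracket']:
        print(q,[(round(o['score'],2),np.round(o['rect'])) for o in spotter.trace(n,q)])
s=env.observe();print(s)
E
```

```text
scene {'fx': np.float64(473.425), 'fy': np.float64(473.425), 'cx': np.float64(318.436), 'cy': np.float64(204.009), 'k1': np.float64(-0.081), 'rvec': array([ 1.192,  2.365, -0.947]), 'tvec': array([ 0.338, -0.207,  1.739])}
stapler [(0.79, array([343., 232., 389., 311.])), (0.41, array([215., 247., 249., 279.]))]
sign [(0.75, array([411., 185., 461., 252.])), (0.66, array([248., 153., 305., 234.])), (0.56, array([300., 126., 341., 186.]))]
sign_top [(0.96, array([263., 156., 304., 207.])), (0.94, array([425., 188., 466., 228.])), (0.58, array([306., 128., 341., 158.])), (0.18, array([231., 153., 257., 179.]))]
stapler_pad [(0.55, array([347., 235., 386., 297.])), (0.19, array([343., 233., 388., 311.]))]
hammer [(0.94, array([420., 246., 482., 303.]))]
tin []
shelf_bracket [(0.78, array([177., 181., 230., 207.])), (0.46, array([331., 198., 363., 227.]))]
top {'fx': np.float64(464.829), 'fy': np.float64(464.829), 'cx': np.float64(316.251), 'cy': np.float64(206.402), 'k1': np.float64(0.01), 'rvec': array([ 2.135, -2.094,  0.206]), 'tvec': array([-0.013,  0.587,  1.424])}
stapler [(0.81, 
[... 626 characters left out ...]
38844e-04,
        8.38594643e+01, -1.23363464e+01]), 'qvel': array([ 0.01781529, -0.00712423,  0.12674153, -0.01883246,  0.04001571,
        0.0883449 ]), 'joint_efforts': array([ 1.06315820e-03, -4.48297477e+01, -2.31455719e+01, -1.44630285e-04,
        4.50687512e-04,  1.62391819e-05]), 'position': array([0.1592718 , 0.52640775, 0.23132001]), 'tool_rot': array([[-9.57150437e-01,  2.89591162e-01, -1.31639024e-05],
       [ 2.89591163e-01,  9.57150436e-01, -3.45005643e-05],
       [ 2.60877642e-06, -3.68343800e-05, -9.99999999e-01]]), 'ft_force': array([ 0.01927073, -0.1135748 ,  0.10499698]), 'wrist_torque': array([-0.01757878,  0.00885811,  0.01550493]), 'grip_width': 0.08552615664939045}
```

View pics/scene0.png

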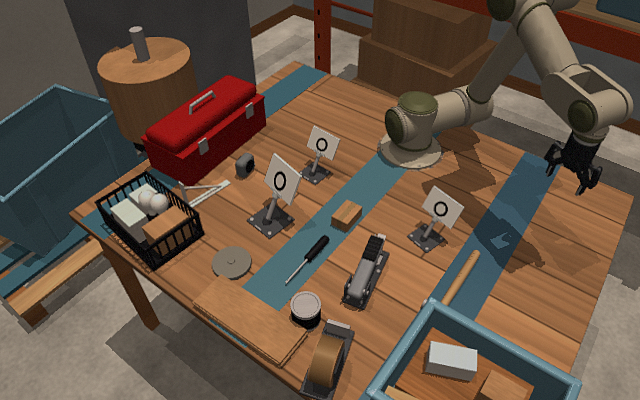

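View pics/top0.png

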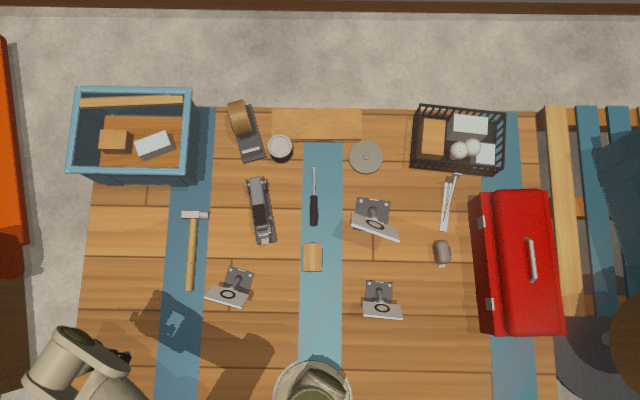

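The scene picture shows three signs, with plates at (441,207), (281,180) and (322,142) and all ring faces to the far side. The stapler is at (365,270), and the tape dispenser at (328,355) looks similar to it. Next I'll measure them.

```bash
cat > m.py <<'E'
from h import *
np.set_printoptions(suppress=True,precision=4)
C={n:cloud(n,np.load(n+'0d.npy')) for n in['scene','top']}
I={n:cv2.imread(f'pics/{n}0.png') for n in C}
np.savez('c0.npz',**C)
def comp(n,rect,lo=0.08):
    l,t,r,b=rect
    W=C[n][t:b,l:r].reshape(-1,3);c=I[n][t:b,l:r].reshape(-1,3)
    return W,c
for n,rects in {'scene':[(405,178,470,256),(244,147,310,240),(296,120,345,190)],'top':[(198,260,262,314),(345,192,405,246),(358,276,406,324)]}.items():
    for r in rects:
        W,c=comp(n,r)
        m=np.isfinite(W[:,2])&(W[:,2]>0.085)
        P=W[m]; P=P[np.linalg.norm(P-np.median(P,0),axis=1)<.14]
        for it in range(3):
            ctr=P.mean(0);u,s,vt=np.linalg.svd(P-ctr,full_matrices=False);nn=vt[2]
            P=P[abs((P-ctr)@nn)<.006]
        ctr=P.mean(0); nn=nn*np.sign(nn[0])
        q=((P-ctr)@vt[:2].T).astype(np.float32)
        rr=cv2.minAreaRect(q)
        f=W[np.isfinite(W[:,2])&(W[:,2]>0.003)&(W[:,2]<0.010)]
        print(n,r,len(P),'ctr',ctr,'n',nn,'rect',np.array(rr[1]),'zmax',P[:,2].max(),'foot',len(f),f.min(0),f.max(0),cv2.minAreaRect(f[:,:2].astype(np.float32)))
E
python3 m.py
```

```text
scene (405, 178, 470, 256) 792 ctr [0.3043 0.2615 0.1147] n [ 0.8292 -0.2094  0.5183] rect [0.0694 0.1164] zmax 0.14377543566680473 foot 523 [0.058 0.095 0.003] [0.448  0.3818 0.01  ] ((0.2541530728340149, 0.23463234305381775), (0.34700557589530945, 0.20795519649982452), 25.37143325805664)
scene (244, 147, 310, 240) 1096 ctr [ 0.5204 -0.1705  0.1421] n [ 0.8098 -0.3097  0.4982] rect [0.1119 0.1585] zmax 0.19140865244763147 foot 750 [ 0.2744 -0.4955  0.003 ] [ 0.6757 -0.0391  0.0099] ((0.45184168219566345, -0.25477486848831177), (0.46058762073516846, 0.2292507439851761), 42.88266372680664)
scene (296, 120, 345, 190) 555 ctr [ 0.2717 -0.197   0.1143] n [ 0.8515 -0.0688  0.5198] rect [0.1202 0.0678] zmax 0.14339522013377456 foot 159 [ 0.0795 -0.4207  0.003 ] [ 0.4182 -0.1075  0.0096] ((0.2187097817659378, -0.2477027177810669), (0.3828672766685486, 0.17479591071605682), 39.753787994384766)
top (198, 260, 262, 314) 567 ctr [0.2992 0.2567 0.1183] n [ 0.8239 -0.2142  0.5248] rect [0.1149 0.074 ] zmax 0.14893239985233242 foot 681 [0.2477 0.1663 0.003 ] [0.4181 0.3751 0.01  ] ((0.33288782835006714, 0.27087974548339844), (0.16707684099674225, 0.20640745759010315), 1.0942387580871582)
top (345, 192, 405, 246) 693 ctr [ 0.5118 -0.1769  0.1505] n [ 0.7942 -0.312   0.5214] rect [0.1182 0.1502] zmax 0.1963087754115947 foot 619 [ 0.4721 -0.2914  0.003 ] [ 0.6524 -0.0964  0.01  ] ((0.5624732375144958, -0.19419127702713013), (0.1775965839624405, 0.19524964690208435), 0.9910010099411011)
top (358, 276, 406, 324) 546 ctr [ 0.2679 -0.2009  0.1185] n [ 0.8462 -0.0632  0.5291] rect [0.0716 0.115 ] zmax 0.14756195142446843 foot 438 [ 0.227  -0.2893  0.003 ] [ 0.3759 -0.1399  0.0099] ((0.3014228343963623, -0.21406513452529907), (0.14636868238449097, 0.15037135779857635), 1.1187520027160645)
```

```bash
python3 - <<'E'
from h import *
np.set_printoptions(suppress=True,precision=4)
C=np.load('c0.npz')
a=cv2.imread('pics/scene0.png')[140:245,235:320];b=cv2.imread('pics/top0.png')[185:255,335:415]
c=cv2.imread('pics/scene0.png')[225:320,330:400];d=cv2.imread('pics/top0.png')[165:255,235:290]
f=lambda x:cv2.resize(x,(390,290),interpolation=cv2.INTER_CUBIC)
cv2.imwrite('pics/crop0.png',np.vstack([np.hstack([f(a),f(b)]),np.hstack([f(c),f(d)])]))
# foot pixels
pts=[]
for n in ['scene','top']:
    W=C[n];I=cv2.imread(f'pics/{n}0.png').astype(int)
    sel=(abs(W[...,0]-.57)<.12)&(abs(W[...,1]+.19)<.12)&(W[...,2]>0.000)&(W[...,2]<.012)&(I.max(2)-I.min(2)<30)&(I.max(2)<130)
    P=W[sel];print(n,len(P),P.min(0),P.max(0))
    v,u=np.where(sel);print(u.min(),u.max(),v.min(),v.max())
    print(cv2.minAreaRect(P[:,:2].astype(np.float32)))
    pts.append(P)
for n in ['scene','top']:
    W=C[n]
    sel=(abs(W[...,0]-.55)<.12)&(abs(W[...,1]-.16)<.1)&(W[...,2]>.085)
    P=W[sel];print(n,'high',len(P),P.min(0),P.max(0),P.mean(0))
    sel=(abs(W[...,0]-.55)<.14)&(abs(W[...,1]-.16)<.1)&(W[...,2]>.008)
    P=W[sel];print(n,'st',len(P),cv2.minAreaRect(P[:,:2].astype(np.float32)))
    sel=(abs(W[...,0]-.57)<.12)&(abs(W[...,1]+.19)<.12)&(W[...,2]>.012)&(W[...,2]<.07)
    P=W[sel];print(n,'stem',len(P)); print(P[np.argsort(P[:,2])][::6])
E
```

```text
scene 709 [ 0.477  -0.2429  0.    ] [ 0.6353 -0.084   0.012 ]
247 314 203 238
((0.5456240177154541, -0.1726304590702057), (0.12534403800964355, 0.1858496516942978), 71.76736450195312)
top 461 [ 0.5247 -0.2422  0.    ] [ 0.6326 -0.0869  0.0119]
342 389 197 229
((0.5757444500923157, -0.1615002155303955), (0.15177573263645172, 0.10800482332706451), 83.49642181396484)
scene high 520 [0.4861 0.1479 0.085 ] [0.621  0.203  0.1212] [0.5631 0.1779 0.1019]
scene st 1726 ((0.5807071328163147, 0.14962071180343628), (0.22523263096809387, 0.12578944861888885), 11.755517959594727)
scene stem 130
[[ 0.5522 -0.1698  0.0123]
 [ 0.6003 -0.1906  0.0135]
 [ 0.585  -0.1748  0.0149]
 [ 0.6002 -0.1862  0.0164]
 [ 0.5978 -0.1797  0.0186]
 [ 0.5787 -0.1796  0.0202]
 [ 0.588  -0.1755  0.0218]
 [ 0.582  -0.1929  0.0237]
 [ 0.5807 -0.1814  0.0254]
 [ 0.594  -0.1904  0.0267]
 [ 0.5817 -0.176   0.0299]
 [ 0.5855 -0.1848  0.0321]
 [ 0.5783 -0.1823  0.0366]
 [ 0.5726 -0.1909  0.0398]
 [ 0.5728 -0.1781  0.0436]
 [ 0.5782 -0.1813  0.0463]
 [ 0.5685 -0.177   0.0497]
 [ 0.5735 -0.1845  0.0539]
 [ 0.5701 -0.1831  0.0563]
 [ 0.567  -0.1814  0.0593]
 [ 0.563  -0.1763  0.0635]
 [ 0.5649 -0.1782  0.0684]]
top high 431 [0.4852 0.1448 0.085 ] [0.6311 0.1992 0.1222] [0.55   0.1708 0.1032]
top st 1311 ((0.554658055305481, 0.15812115371227264), (0.19600006937980652, 0.24984486401081085), 82.99522399902344)
top stem 80
[[ 0.6058 -0.2278  0.0121]
 [ 0.5776 -0.1554  0.0123]
 [ 0.6213 -0.1718  0.0132]
 [ 0.581  -0.1749  0.0139]
 [ 0.5872 -0.1746  0.0165]
 [ 0.5965 -0.1775  0.0202]
 [ 0.5933 -0.1938  0.021 ]
 [ 0.5864 -0.1903  0.0222]
 [ 0.5924 -0.19    0.0251]
 [ 0.5916 -0.1831  0.0285]
 [ 0.5802 -0.1854  0.0365]
 [ 0.5717 -0.1778  0.0461]
 [ 0.5667 -0.1893  0.0565]
 [ 0.5612 -0.1847  0.0684]]
```

View pics/crop0.png

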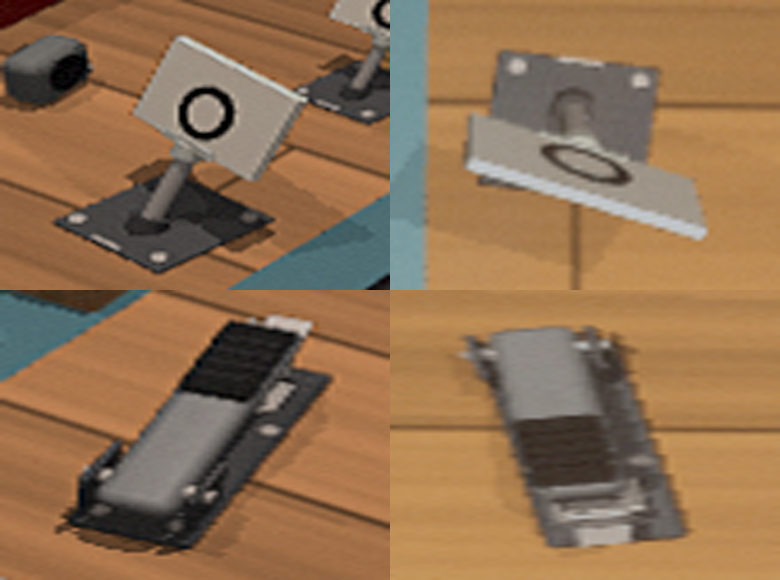

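```bash
cat > fit.py <<'E'
from h import *
from scipy.optimize import least_squares
np.set_printoptions(suppress=True,precision=4)
def ray(n,uv,z):
    c,R,t=cam(n);K=np.array([[c['fx'],0,c['cx']],[0,c['fy'],c['cy']],[0,0,1.]])
    s=cv2.undistortPoints(np.array(uv,float).reshape(-1,1,2),K,np.array([c['k1'],0,0,0,0.]))[:,0]
    d=np.c_[s,np.ones(len(s))]@R;o=-R.T@t
    return o+d*((z-o[2])/d[:,2])[:,None]
if __name__=='__main__':
    T=ray('top',[(357.4,197.55),(390.4,201.65),(352.8,229.9)],.006)
    S=ray('scene',[(246.8,220.4),(269.4,237.8),(294.9,218.9)],.006)
    print(T,'\n',S)
    # corners in foot frame: far-left(+x,+y), far-right(+,-), near-left(-,+)
    # scene: left = ?, bottom=far?, 
    m=np.array([[1,1],[1,-1],[-1,1]])*.055
    ms=np.array([[1,-1],[1,1],[-1,1]])*.055
    def mod(p,m):
        c,s=np.cos(p[2]),np.sin(p[2]);return p[:2]+m@np.array([[c,s],[-s,c]])
    for nm,A,B in [('top',T,m),('scene',S,ms),('both',np.r_[T,S],np.r_[m,ms])]:
        r=least_squares(lambda p:(mod(p,B)-A).ravel(),[.57,-.18,0]);print(nm,r.x,np.sqrt(2*r.cost/len(A)))
E
python3 fit.py
```

```text
[[ 0.6306 -0.1375  0.006 ]
 [ 0.6187 -0.2466  0.006 ]
 [ 0.5219 -0.1227  0.006 ]] 
 [[ 0.6242 -0.2385  0.006 ]
 [ 0.6356 -0.1346  0.006 ]
 [ 0.5292 -0.1201  0.006 ]]Traceback (most recent call last):
  File "fit.py", line 20, in <module>
    r=least_squares(lambda p:(mod(p,B)-A).ravel(),[.57,-.18,0]);print(nm,r.x,np.sqrt(2*r.cost/len(A)))
    return func(*args, **kwargs)
    vector_fun = VectorFunction(
        fun_wrapped,
    ...<6 lines>...
        workers=workers
    )
    self._update_fun()
    ~~~~~~~~~~~~~~~~^^
    self.f = self.fun_wrapped(xp_copy(self.x))
             ~~~~~~~~~~~~~~~~^^^^^^^^^^^^^^^^^
    return np.atleast_1d(self.fun(x))
                         ~~~~~~~~^^^
    return self.f(x, *self.args, **self.kwargs)
           ~~~~~~^^^^^^^^^^^^^^^^^^^^^^^^^^^^^^
  File "fit.py", line 20, in <lambda>
    r=least_squares(lambda p:(mod(p,B)-A).ravel(),[.57,-.18,0]);print(nm,r.x,np.sqrt(2*r.cost/len(A)))
                              ~~~~~~~~^~
ValueError: operands could not be broadcast together with shapes (3,2) (3,3)
```

```bash
sed -i 's/(mod(p,B)-A)/(mod(p,B)-A[:,:2])/' fit.py; python3 fit.py; python3 - <<'E'
from fit import *
C=np.load('c0.npz')
for n in ['scene','top']:
    W=C[n];I=cv2.imread(f'pics/{n}0.png').astype(int)
    for nm,s in [('pad',(I.max(2)<62)&(W[...,2]>.075)),('arm',(W[...,2]>.06)),('base',(W[...,2]>.007)&(W[...,2]<.016)&(I.max(2)<120)&(I.max(2)-I.min(2)<25))]:
        sel=(abs(W[...,0]-.55)<.13)&(abs(W[...,1]-.165)<.075)&s
        sel=cv2.morphologyEx(sel.astype(np.uint8),cv2.MORPH_OPEN,np.ones((2,2)))>0
        P=W[sel];v,u=np.where(sel)
        if len(P)<9: continue
        print(n,nm,len(P),'px',u.min(),u.max(),v.min(),v.max(),'mean',P.mean(0),P.min(0),P.max(0),cv2.minAreaRect(P[:,:2].astype(np.float32)))
E
```

```text
[[ 0.6306 -0.1375  0.006 ]
 [ 0.6187 -0.2466  0.006 ]
 [ 0.5219 -0.1227  0.006 ]] 
 [[ 0.6242 -0.2385  0.006 ]
 [ 0.6356 -0.1346  0.006 ]
 [ 0.5292 -0.1201  0.006 ]]
top [ 0.57   -0.1849 -0.122 ] 0.0009183450814876877
scene [ 0.576  -0.1805 -0.1158] 0.00251658673608136
both [ 0.573  -0.1827 -0.119 ] 0.004186242791293105
scene pad 331 px 363 383 237 262 mean [nan nan nan] [nan nan nan] [nan nan nan] ((0.5521076917648315, 0.17721500992774963), (0.06896941363811493, 0.035331882536411285), 12.326367378234863)
scene arm 1093 px 346 386 234 297 mean [nan nan nan] [nan nan nan] [nan nan nan] ((0.5531316995620728, 0.16081403195858002), (0.2733857333660126, 0.06224405765533447), 19.120431900024414)
scene base 324 px 349 389 253 309 mean [nan nan nan] [nan nan nan] [nan nan nan] ((0.5759460926055908, 0.2062254399061203), (0.20916661620140076, 0.04111792892217636), 3.5568506717681885)
top pad 46 px 254 265 208 221 mean [0.554  0.1723 0.1077] [0.527  0.1542 0.094 ] [0.5709 0.189  0.1172] ((0.5500959753990173, 0.16859054565429688), (0.03754199668765068, 0.03163215517997742), 20.037517547607422)
top arm 862 px 247 269 178 245 mean [0.5783 0.1751 0.0815] [ 0.4626  0.1442 -0.0054] [0.6886 0.2282 0.1222] ((0.5760875940322876, 0.1742985099554062), (0.22716039419174194, 0.05982835590839386), 12.58264446258545)
top base 152 px 256 276 193 243 mean [0.5498 0.1524 0.0123] [0.4718 0.1271 0.0003] [0.639  0.1931 0.0873] ((0.5553677082061768, 0.17067021131515503), (0.16356147825717926, 0.060925982892513275), 11.066351890563965)
```

Choosing the sign:
- Candidate A is at (441,207). Its plate measures about 116x70 mm, so it is too small.
- Candidate B is at (281,180). Its plate measures about 150x110 mm and its top is about 190 mm high, which matches.
- Candidate C is at (322,142). Its plate measures about 118x70 mm, so it is too small.

The crop of B shows the ring face and a 110 mm foot. B is the one. Its top should be near (0.488, -0.173, 0.184). The foot yaw is about -0.12 and the plate sits at about -0.2 rad.

The stapler pad is near (0.552, 0.175, 0.108), so I'll do that first.

Request:
jog_arm:
  plan:
    - [[-0.9, -0.4, 0, 0, 0, 0], [-1, -0.47, 0, 0, 0, 0], [-1, -0.47, 0, 0, 0, 0], [-1, -0.47, 0, 0, 0, 0], [-1, -0.47, 0, 0, 0, 0], [-1, -0.47, 0, 0, 0, 0], [-1, -0.47, 0.2, 0, 0, 0], [-1, -0.47, 0.3, 0, 0, 0], [-1, -0.47, 0.3, 0, 0, 0], [-1, -0.47, 0.3, 0, 0, 0]]
  grip: -1
  squeeze: 30

```text
time_s: 1.8
position: [0.4859, 0.233, 0.187]
tool_rot: [[-0.957, 0.29, 0.0], [0.29, 0.957, 0.0], [-0.0, 0.0, -1.0]]
ft_force: [0.7, 0.4, 0.7]
grip_width: -0.0003
```

Request:
jog_arm:
  plan:
    - [[-0.7, -0.31, 0.5, 0, 0, 0], [-0.7, -0.31, 0.5, 0, 0, 0], [-0.53, -0.31, 0.5, 0, 0, 0], [0, 0, 0, 0, 0, 0], [0, 0, 0, 0, 0, 0]]

```text
time_s: 2.3
position: [0.5477, 0.1765, 0.1272]
tool_rot: [[-0.957, 0.29, -0.001], [0.29, 0.957, 0.0], [0.001, -0.0, -1.0]]
ft_force: [0.0, -0.3, 0.6]
grip_width: -0.0001
```

```bash
python3 - <<'E'
from h import *
im,d=vision.get_image('scene');cv2.imwrite('pics/s1.png',cv2.resize(im[190:330,300:440,::-1],None,fx=4,fy=4))
print(env.observe()['position'],proj('scene',[[.548,.175,.11]]))
E
```

```text
[0.5475967  0.17699795 0.12790973] [[373.7655919  245.64479821]]
```

View pics/s1.png

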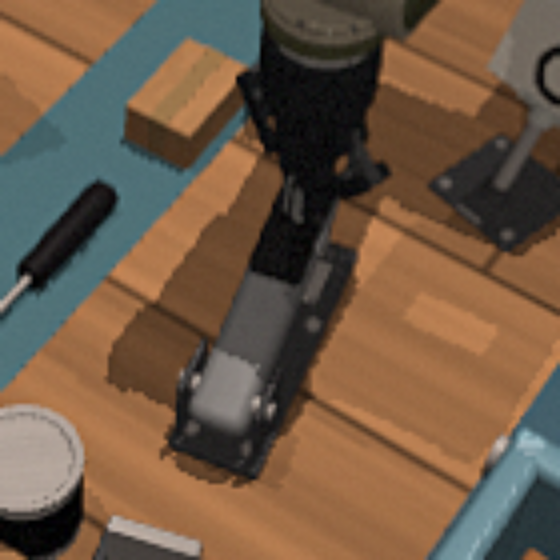

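The closed fingertips are over the middle of the pad, at scene pixel (375,247). Pressing now.

Request:
jog_arm:
  plan:
    - [[0, 0, 0.2, 0, 0, 0], [0, 0, 0.2, 0, 0, 0], [0, 0, 0.2, 0, 0, 0], [0, 0, 0.2, 0, 0, 0], [0, 0, 0.15, 0, 0, 0], [0, 0, 0.1, 0, 0, 0], [0, 0, 0, 0, 0, 0]]

```text
time_s: 3.05
position: [0.5468, 0.1767, 0.085]
tool_rot: [[-0.957, 0.289, -0.002], [0.289, 0.957, -0.0], [0.002, -0.001, -1.0]]
ft_force: [-4.1, -0.9, 8.1]
grip_width: -0.0002
```

Request:
jog_arm:
  plan:
    - [[0, 0, 0.05, 0, 0, 0], [0, 0, 0.05, 0, 0, 0], [0, 0, 0.05, 0, 0, 0], [0, 0, 0, 0, 0, 0]]

```text
time_s: 3.45
position: [0.5468, 0.1767, 0.0793]
tool_rot: [[-0.957, 0.289, -0.002], [0.289, 0.957, -0.0], [0.002, -0.001, -1.0]]
ft_force: [-5.1, -1.0, 8.7]
grip_width: 0.0002
```

Request:
jog_arm:
  plan:
    - [[0, 0, 0.05, 0, 0, 0], [0, 0, 0.05, 0, 0, 0], [0, 0, 0, 0, 0, 0]]

```text
time_s: 3.75
position: [0.5469, 0.1767, 0.0776]
tool_rot: [[-0.957, 0.289, -0.0], [0.289, 0.957, -0.0], [-0.0, -0.0, -1.0]]
ft_force: [-10.3, -2.9, 26.2]
grip_width: -0.0002
```

The force jumped to 26 N at z = 77.6 mm, which is the hard stop. Now I'll lift and check the catch.

Request:
jog_arm:
  plan:
    - [[0, 0, 0, 0, 0, 0], [0, 0, 0, 0, 0, 0], [0, 0, -0.2, 0, 0, 0], [0, 0, -0.6, 0, 0, 0], [0, 0, -1, 0, 0, 0], [0, 0, -1, 0, 0, 0], [0.3, -0.9, -0.7, 0, 0, 0], [0.4, -0.9, -0.7, 0, 0, 0], [0.4, -0.9, 0, 0, 0, 0], [0, 0, 0, 0, 0, 0]]
  grip: 1

```text
time_s: 4.75
position: [0.4721, 0.084, 0.2439]
tool_rot: [[-0.956, 0.292, 0.0], [0.292, 0.956, -0.001], [-0.0, -0.001, -1.0]]
ft_force: [0.6, 0.7, -0.1]
grip_width: 0.0853
```

```bash
python3 - <<'E'
from h import *
np.set_printoptions(suppress=True,precision=4)
im,d=vision.get_image('scene');cv2.imwrite('pics/s2.png',cv2.resize(im[190:330,300:440,::-1],None,fx=4,fy=4))
W=cloud('scene',d)
for c in ['now','c0']:
    X=W if c=='now' else np.load('c0.npz')['scene']
    sel=(abs(X[...,0]-.545)<.02)&(abs(X[...,1]-.172)<.012)&(X[...,2]>.05)&(X[...,2]<.125)
    print(c,sel.sum(),np.median(X[sel],0))
s=env.observe();print(s['position'],s['q'],s['ft_force'])
E
```

```text
now 99 [0.5444 0.1713 0.0805]
c0 121 [0.5452 0.1727 0.1112]
[0.4734 0.0851 0.2436] [ -3.9509  14.3029  83.4695  -0.0055  82.2102 -77.0067] [-0.201   0.0932 -0.1833]
```

View pics/s2.png

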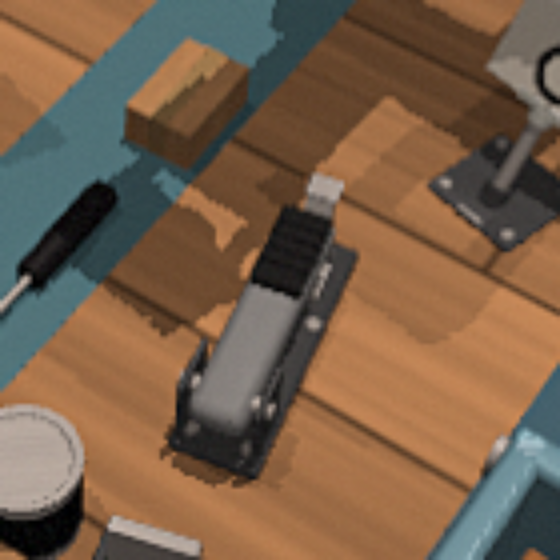

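The catch holds: the pad top now measures 80.5 mm, down from 111 mm. Next I'll refine the sign pose and compute the moves.

```bash
cat > sgn.py <<'E'
from fit import *
C=np.load('c0.npz');psi=-.119
def Rz(t):c,s=np.cos(t),np.sin(t);return np.array([[c,-s,0],[s,c,0],[0,0,1]])
def plate(psi,th):
    F=Rz(psi);a=F@[-.5,0,.866];e1=F@[.866,0,.5];y=F@[0,1,0]
    n=np.cos(th)*e1+np.sin(th)*y; return n,np.cross(a,n),a  # x,y,z axes
if __name__=='__main__':
    for n,(l,t,r,b) in {'scene':(244,147,310,240),'top':(345,192,405,246)}.items():
        W=C[n][t:b,l:r].reshape(-1,3);W=W[np.isfinite(W[:,2])&(W[:,2]>.07)]
        ax=np.array(plate(psi,-.213))
        for foot in [(.573,-.1827)]:
            o=np.r_[foot,0]+Rz(psi)@[.02,0,0]
            L=(W-o)@ax.T
            L=L[(abs(L[:,0])<.02)&(abs(L[:,1])<.1)]
            print(n,'x med',np.median(L[:,0]),np.percentile(L[:,0],[2,10,25,75,90,98]),'y',np.percentile(L[:,1],[0,2,98,100]),'z',np.percentile(L[:,2],[0,1,99,100]))
        print((ax))
E
python3 sgn.py
```

```text
scene x med 0.005894162944501085 [-0.0021  0.0025  0.0044  0.0073  0.0087  0.011 ] y [-0.0789 -0.0698  0.0759  0.0794] z [0.0755 0.0843 0.2092 0.2104]
[[ 0.8153 -0.3104  0.4887]
 [ 0.2978  0.9487  0.1057]
 [-0.4965  0.0594  0.866 ]]
top x med 0.005265613422369196 [-0.0032  0.0003  0.0042  0.0062  0.007   0.0093] y [-0.0761 -0.0726  0.0716  0.0741] z [0.0783 0.1054 0.2153 0.2169]
[[ 0.8153 -0.3104  0.4887]
 [ 0.2978  0.9487  0.1057]
 [-0.4965  0.0594  0.866 ]]
```

```bash
cat > mv.py <<'E'
from sgn import *
def target(th,d,flip=1,o=None):
    n,y,a=plate(psi,th)
    if o is None:o=np.r_[.573,-.1827,0]+Rz(psi)@[.02,0,0]
    z=-a/np.linalg.norm(a);Y=flip*n/np.linalg.norm(n);X=np.cross(Y,z)
    return o+a*d,np.c_[X,Y,z]
def todo(th,d,flip=1,o=None):
    s=env.observe();R=s['tool_rot'];p,T=target(th,d,flip,o)
    rv=cv2.Rodrigues(R.T@T)[0].ravel()
    print('target',p,'rot units',rv/.15,'deg',np.degrees(np.linalg.norm(rv)))
    print('shift in present tool frame units',R.T@(p-s['position'])/.04)
    print('shift in target tool frame units',T.T@(p-s['position'])/.04)
    print('pos',s['position'],'q',s['q'],'F',s['ft_force'],'M',s['wrist_torque'],s['grip_width'],s['time_s'])
E
python3 -c "
from mv import *
todo(-.213,.275)"
```

```text
target [ 0.4563 -0.1688  0.2382] rot units [-3.2282 -2.1633 10.4456] deg 95.78432393422122
shift in present tool frame units [-1.4409 -6.1942  0.1358]
shift in target tool frame units [-6.1615  1.5555  0.2818]
pos [0.4734 0.0851 0.2436] q [ -3.9509  14.3029  83.4695  -0.0055  82.2102 -77.0067] F [-0.201   0.0932 -0.1833] M [-0.0333  0.0099 -0.0035] 0.08517056282663074 4.8
```

Request:
jog_arm:
  plan:
    - [[0, 0, -0.3, -0.27, -0.18, 0.87], [0, 0, -0.3, -0.27, -0.18, 0.87], [0, 0, 0, -0.27, -0.18, 0.87], [0, 0, 0, -0.27, -0.18, 0.87], [0, 0, 0, -0.27, -0.18, 0.87], [0, 0, 0, -0.27, -0.18, 0.87], [0, 0, 0, -0.27, -0.18, 0.87], [0, 0, 0, -0.27, -0.18, 0.87], [0, 0, 0, -0.27, -0.18, 0.87], [0, 0, 0, -0.27, -0.18, 0.87]]

```text
time_s: 5.8
position: [0.4743, 0.0862, 0.2668]
tool_rot: [[0.049, 0.898, 0.438], [0.998, -0.06, 0.011], [0.036, 0.436, -0.899]]
ft_force: [1.4, -1.3, -0.6]
grip_width: 0.0854
```

Request:
jog_arm:
  plan:
    - [[0, 0, 0, -0.27, -0.18, 0.87], [0, 0, 0, -0.27, -0.18, 0.87], [0, 0, 0, 0, 0, 0], [0, 0, 0, 0, 0, 0]]

```text
time_s: 6.2
position: [0.4742, 0.0862, 0.267]
tool_rot: [[0.29, 0.818, 0.496], [0.951, -0.304, -0.055], [0.105, 0.488, -0.866]]
ft_force: [0.2, 0.0, -0.0]
grip_width: 0.0853
```

```bash
python3 -c "
from mv import *
todo(-.213,.275)"
```

```text
target [ 0.4563 -0.1688  0.2382] rot units [-0.0095 -0.0245  0.047 ] deg 0.46245346279101934
shift in present tool frame units [-6.2685  1.2186  0.7561]
shift in target tool frame units [-6.257   1.2616  0.7808]
pos [0.4742 0.0862 0.267 ] q [ -2.8341   2.2342 100.3082  -2.394   47.5641  16.8688] F [ 0.2068  0.0341 -0.0358] M [ 0.0151  0.2152 -0.0377] 0.08529044071356823 6.2
```

Request:
jog_arm:
  plan:
    - [[-0.7, 0.13, 0, 0, 0, 0.05], [-0.9, 0.18, 0, 0, 0, 0], [-0.9, 0.18, 0, 0, 0, 0], [-0.9, 0.18, 0, 0, 0, 0], [-0.9, 0.18, 0, 0, 0, 0], [-0.9, 0.18, 0.2, 0, 0, 0], [-0.7, 0.13, 0.2, 0, 0, 0], [-0.36, 0.09, 0.3, 0, 0, 0], [0, 0, 0, 0, 0, 0], [0, 0, 0, 0, 0, 0]]

```text
time_s: 7.2
position: [0.4534, -0.169, 0.2399]
tool_rot: [[0.3, 0.814, 0.497], [0.948, -0.314, -0.056], [0.111, 0.488, -0.866]]
ft_force: [-0.5, -0.3, 0.6]
grip_width: 0.0851
```

```bash
python3 - <<'E'
from mv import *
todo(-.213,.240)
im,d=vision.get_image('scene');im2,d2=vision.get_image('top')
f=lambda x:cv2.resize(x,(390,400),interpolation=cv2.INTER_CUBIC)
cv2.imwrite('pics/s3.png',np.hstack([f(im[100:240,220:350]),f(im2[170:280,320:430])])[:,:,::-1])
E
```

```text
target [ 0.4737 -0.1708  0.2078] rot units [-0.0018 -0.0219 -0.0282] deg 0.3070959939698673
shift in present tool frame units [0.0196 0.0359 0.9485]
shift in target tool frame units [0.0226 0.0357 0.9485]
pos [ 0.4534 -0.169   0.2399] q [-44.4397   3.8995 103.4859  23.5016  50.5781 -36.7382] F [-0.5027 -0.2825  0.5923] M [ 0.0084  0.2562 -0.0068] 0.08509030315861076 7.2
```

View pics/s3.png

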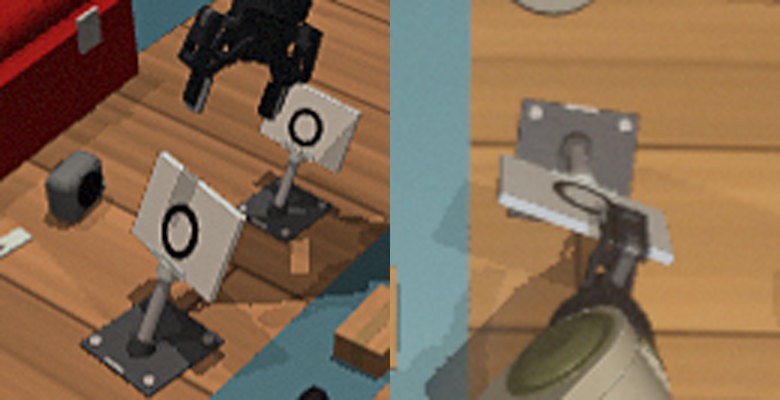

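```bash
python3 - <<'E'
from mv import *
s=env.observe();p=s['position'];R=s['tool_rot']
tp,_=target(-.213,.212)
X=[p,p+R[:,1]*.0425-R[:,2]*.013,p-R[:,1]*.0425-R[:,2]*.013,tp]
a=proj('scene',X);b=proj('top',X)
print((a-[220,100])*[3,400/140]);print((b-[320,170])*[390/110,400/110]+[390,0])
E
```

```text
[[224.396  122.4565]
 [194.2616 107.2344]
 [261.6765 114.4318]
 [202.0373 180.2124]]
[[587.1867 262.6608]
 [608.7361 219.8488]
 [567.8353 317.9375]
 [583.6168 228.6485]]
```

The jaws straddle the plate: scene-crop fingers are at (198,100) and (270,110), with the plate's top middle at (202,180), agreeing with projection. Joint 6 is at -37 degrees, so one grasp gives the whole +168 degree turn. Descending.

Request:
jog_arm:
  plan:
    - [[0.02, 0.04, 0.4, 0, 0, 0], [0, 0, 0.5, 0, 0, 0], [0, 0, 0.5, 0, 0, 0], [0, 0, 0.4, 0, 0, 0], [0, 0, 0.35, 0, 0, 0], [0, 0, 0, 0, 0, 0]]

```text
time_s: 7.9
position: [0.4979, -0.1725, 0.1656]
tool_rot: [[0.299, 0.815, 0.496], [0.948, -0.314, -0.055], [0.111, 0.487, -0.866]]
ft_force: [-0.2, -0.5, 0.2]
grip_width: 0.0852
```

Request:
jog_arm:
  plan:
    - [[0, 0, 0, 0, 0, 0], [0, 0, 0, 0, 0, 0], [0, 0, 0, 0, 0, 0], [0, 0, 0, 0, 0, 0], [0, 0, 0, 0, 0, 0], [0, 0, 0, 0, 0, 0], [0, 0, 0, 0, 0, 0], [0, 0, 0, 0, 0, 0]]
  grip: -1
  squeeze: 25

```text
time_s: 8.7
position: [0.498, -0.1739, 0.167]
tool_rot: [[0.301, 0.813, 0.499], [0.947, -0.315, -0.058], [0.11, 0.49, -0.865]]
ft_force: [-1.0, 0.7, 5.0]
grip_width: 0.0092
```

```bash
python3 - <<'E'
from mv import *
todo(-.213,.190)
s=env.observe();print('tool-frame F',s['tool_rot'].T@s['ft_force'])
im,d=vision.get_image('scene');im2,d2=vision.get_image('top')
f=lambda x:cv2.resize(x,(390,400),interpolation=cv2.INTER_CUBIC)
cv2.imwrite('pics/s4.png',np.hstack([f(im[100:240,220:350]),f(im2[170:280,320:430])])[:,:,::-1])
E
```

```text
target [ 0.4985 -0.1738  0.1645] rot units [ 0.0117 -0.0148 -0.0354] deg 0.34446219126957744
shift in present tool frame units [-0.0002 -0.0191  0.059 ]
shift in target tool frame units [ 0.0001 -0.019   0.059 ]
pos [ 0.498  -0.1739  0.167 ] q [-40.2585  13.9505 105.3911  26.8539  37.9962 -38.993 ] F [-0.9529  0.6729  4.9756] M [ 0.0781 -0.0732  0.0775] 0.009166193781230157 8.7
tool-frame F [ 0.8989  1.4495 -4.8175]
```

View pics/s4.png

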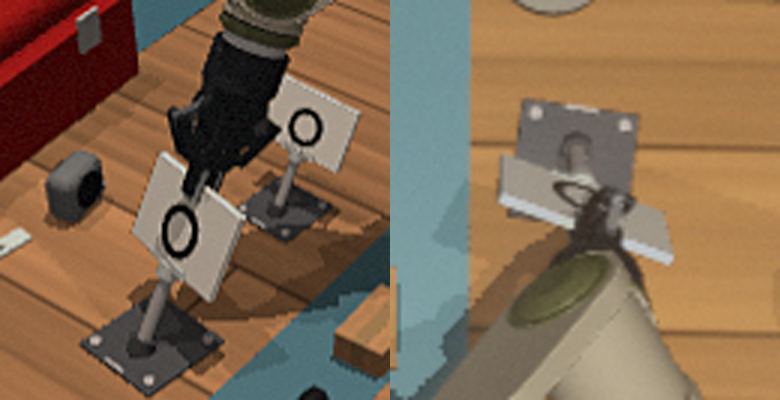

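The plate is gripped in the middle of its top edge, opening 9.2 mm, with low forces. Now I'll turn it about the tool's z axis.

Request:
jog_arm:
  plan:
    - [[0, 0, 0, 0, 0, 0.4], [0, 0, 0, 0, 0, 0.7], [0, 0, 0, 0, 0, 0.7], [0, 0, 0, 0, 0, 0.7], [0, 0, 0, 0, 0, 0.7]]

```text
time_s: 9.3
position: [0.4982, -0.1741, 0.1671]
tool_rot: [[0.645, 0.579, 0.499], [0.692, -0.72, -0.058], [0.326, 0.383, -0.865]]
ft_force: [0.8, 0.7, 5.3]
grip_width: 0.0092
```

Request:
jog_arm:
  plan:
    - [[0, 0, 0, 0, 0, 0.8], [0, 0, 0, 0, 0, 0.8], [0, 0, 0, 0, 0, 0.8], [0, 0, 0, 0, 0, 0.8], [0, 0, 0, 0, 0, 0.8], [0, 0, 0, 0, 0, 0.8], [0, 0, 0, 0, 0, 0.8], [0, 0, 0, 0, 0, 0.8], [0, 0, 0, 0, 0, 0.8], [0, 0, 0, 0, 0, 0.8]]

```text
time_s: 10.3
position: [0.4984, -0.175, 0.1673]
tool_rot: [[0.772, -0.392, 0.5], [-0.421, -0.905, -0.06], [0.476, -0.164, -0.864]]
ft_force: [0.3, -3.7, 3.7]
grip_width: 0.0092
```

```bash
python3 - <<'E'
from mv import *
todo(-np.pi,.190)
E
```

```text
target [ 0.4985 -0.1738  0.1645] rot units [-0.0187 -0.0183  8.2577] deg 70.96997753070066
shift in present tool frame units [-0.0427 -0.017   0.0597]
shift in target tool frame units [-0.0299  0.0346  0.0598]
pos [ 0.4984 -0.175   0.1673] q [-40.2933  13.9662 105.3312  26.8143  37.8916  57.5423] F [ 0.3422 -3.6883  3.7103] M [-0.7523 -0.2171 -0.29  ] 0.009158147745241152 10.3
```

Request:
jog_arm:
  plan:
    - [[0, 0, 0, 0, 0, 0.8], [0, 0, 0, 0, 0, 0.8], [0, 0, 0, 0, 0, 0.8], [0, 0, 0, 0, 0, 0.8], [0, 0, 0, 0, 0, 0.8], [0, 0, 0, 0, 0, 0.8], [0, 0, 0, 0, 0, 0.8], [0, 0, 0, 0, 0, 0.8], [0, 0, 0, 0, 0, 0.8], [0, 0, 0, 0, 0, 0.8]]

```text
time_s: 11.3
position: [0.4978, -0.1755, 0.167]
tool_rot: [[-0.086, -0.863, 0.498], [-0.996, 0.064, -0.061], [0.021, -0.502, -0.865]]
ft_force: [-6.0, -6.7, 4.1]
grip_width: 0.0092
```

Request:
jog_arm:
  plan:
    - [[0, 0, 0, 0, 0, 0.2], [0, 0, 0, 0, 0, 0], [0, 0, 0, 0, 0, 0]]

```text
time_s: 11.6
position: [0.4978, -0.1754, 0.167]
tool_rot: [[-0.108, -0.86, 0.498], [-0.994, 0.089, -0.061], [0.008, -0.502, -0.865]]
ft_force: [-5.0, -6.7, 3.0]
grip_width: 0.0094
```

```bash
python3 - <<'E'
from mv import *
todo(-np.pi,.190)
E
```

```text
target [ 0.4985 -0.1738  0.1645] rot units [-0.0162 -0.0096  0.089 ] deg 0.7820072206525139
shift in present tool frame units [-0.0422  0.0175  0.0595]
shift in target tool frame units [-0.0419  0.0179  0.0596]
pos [ 0.4978 -0.1754  0.167 ] q [-40.3505  13.9628 105.3784  26.7314  37.8794 127.7507] F [-5.0126 -6.7151  2.9537] M [-1.2062  0.6416 -0.8174] 0.009390600946479906 11.6
```

Now I'll release, retract along the stem and check.

Request:
jog_arm:
  plan:
    - [[0, 0, 0, 0, 0, 0.1], [0, 0, 0, 0, 0, 0], [0, 0, 0, 0, 0, 0], [0, 0, 0, 0, 0, 0], [0, 0, 0, 0, 0, 0], [0, 0, 0, 0, 0, 0], [0, 0, 0, 0, 0, 0], [0, 0, 0, 0, 0, 0]]
  grip: 1

```text
time_s: 12.4
position: [0.4976, -0.1737, 0.1663]
tool_rot: [[-0.119, -0.859, 0.497], [-0.993, 0.105, -0.057], [-0.003, -0.501, -0.866]]
ft_force: [0.3, 0.0, 0.5]
grip_width: 0.0854
```

Request:
jog_arm:
  plan:
    - [[0, 0, -0.3, 0, 0, 0], [0, 0, -0.8, 0, 0, 0], [0, 0, -1, 0, 0, 0], [0, 0, -1, 0, 0, 0], [0, 0, -1, 0, 0, 0], [0, 0, -1, 0, 0, 0], [0, 0, -0.5, 0, 0, 0], [0, 0, 0, 0, 0, 0], [0, 0, 0, 0, 0, 0]]

```text
time_s: 13.3
position: [0.3859, -0.1607, 0.3601]
tool_rot: [[-0.12, -0.859, 0.497], [-0.993, 0.105, -0.058], [-0.003, -0.501, -0.866]]
ft_force: [-0.3, 0.2, -0.4]
grip_width: 0.0852
```

```bash
python3 - <<'E'
from mv import *
D={}
for n in ['scene','top']:
    im,d=vision.get_image(n);D[n]=im;W=cloud(n,d)
    l,t,r,b={'scene':(244,147,310,240),'top':(345,192,405,246)}[n]
    P=W[t:b,l:r].reshape(-1,3);P=P[np.isfinite(P[:,2])&(P[:,2]>.085)&(P[:,2]<.2)&(np.linalg.norm(P-[.515,-.176,.143],axis=1)<.1)]
    for it in range(4):
        c=P.mean(0);nn=np.linalg.svd(P-c,full_matrices=False)[2][2];P=P[abs((P-c)@nn)<.005]
    nn*=np.sign(nn[0]);y=Rz(psi)@[0,1,0]
    print(n,len(P),c,nn,'theta off half turn',np.arcsin(nn@y))
    X=W;sel=(abs(X[...,0]-.545)<.02)&(abs(X[...,1]-.172)<.012)&(X[...,2]>.05)&(X[...,2]<.125)
    print('pad',np.median(X[sel],0))
f=lambda x:cv2.resize(x,(390,400),interpolation=cv2.INTER_CUBIC)
cv2.imwrite('pics/s5.png',np.hstack([f(D['scene'][100:240,220:350]),f(D['top'][170:280,320:430])])[:,:,::-1])
cv2.imwrite('pics/s5f.png',D['scene'][:,:,::-1])
s=env.observe();print(s['position'],s['ft_force'],s['qvel'],s['time_s'])
E
```

```text
scene 1250 [ 0.5189 -0.172   0.1417] [ 0.8584 -0.0887  0.5053] theta off half turn 0.01383222797479951
pad [0.5447 0.1719 0.0803]
top 704 [ 0.5128 -0.1765  0.149 ] [ 0.8469 -0.0887  0.5242] theta off half turn 0.01248963001546121
pad [0.5449 0.1711 0.0805]
[ 0.3861 -0.1606  0.3591] [ 0.2114  0.0965 -0.2435] [ 0.125   0.6294 -0.2206  0.1316  0.181  -0.0624] 13.4
```

View pics/s5.png

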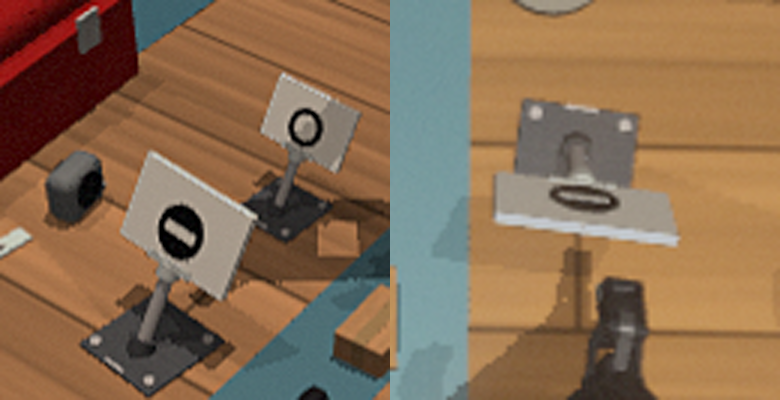

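View pics/s5f.png

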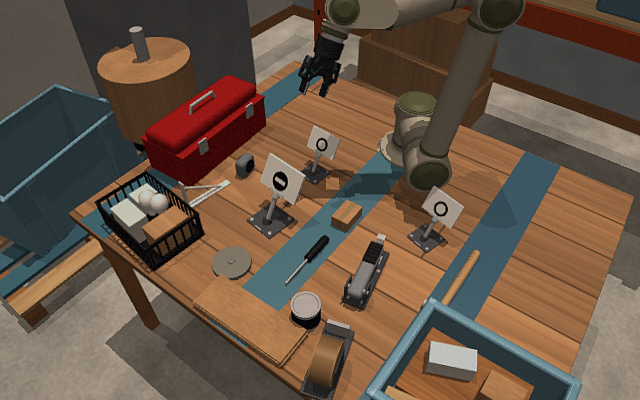

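The barred disc at (280,183) faces the far side, within about 0.015 rad of a half turn by both cameras. The stapler pad is still at 80 mm, the bystanders are where they were, and the arm is clear of everything. Handing in.

```bash
python3 -c "
from rig import close_job
print(close_job())"
```

```text
the job is handed in; nothing more can be done
None
```

The stapler is latched and the sign is turned, and I handed the job in at about 13.4 s. The hand-in gives no verdict.

- **Stapler:** I pressed the pad to the hard stop, reaching 26 N at a height of 77.6 mm, then let go. Its top stayed at 80.3–80.5 mm in both cameras, so the catch is holding it.
- **Sign:** Of the three signs, only one has a plate about 150 mm wide; the other two are about 116 mm. I gripped its top edge, turned it about 168° clockwise (seen from the stem's top end) in one grasp, let go and backed off. Both cameras put it about 0.013 rad from an exact half turn, with the barred disc facing the far side. That figure relies on my own measurement of the foot's direction, where the two cameras agree to about 0.006 rad.
- **Other checks:** The loose things look unmoved in the last picture, though I compared them by eye and did not measure them. The arm was clear of everything, with wrist force near zero.
- **Disagreement:** My two camera fits of the sign's foot position differed by about 6 mm in x and 4 mm in y. I used the average, and the grasp came out well centred, with side force under 2 N at first and up to 8 N by the end of the turn.

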